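# Scrape the moulding offcuts off the inspection plate

## Robot

A 6-joint arm with a two-finger parallel gripper is mounted at the origin on the work surface. World frame = base frame: x ahead of the robot, y to its left, z up, the work surface at z = 0. Lengths are in m, angles in rad, forces in N, time in s.
With the tool pointing down it reaches from about 0.375 to 0.825 m from the base axis. Payload 5.5 kg.
Tool frame: the origin (TCP) lies midway between the tips of the shut fingers; the grasp point (between the pads) lies 19 mm behind it; z points along the fingers, y is the line along which they close (so a half turn about z gives the same grasp; the last joint's range is limited). The gripper opens to 85 mm and grips with 20 to 120 N. Pads are 22 mm wide; open, the fingers measure 114 mm over their backs; the gripper's body (76 mm by 85 mm) begins 54 mm behind the grasp point. The pads swing forward as they close: fully open they stand 13 mm farther back than shut.
Start: joints at [1.325, 0.314, -0.047, 1.21, 0, 1.571], TCP at [0.146, 0.582, 0.2] pointing down, gripper open.
Joint ranges: [-2.67, 2.67], [-0.69, 1.73], [-1.03, 1.25], [-2.08, 2.16], [-1.42, 1.45], [-3.14, 3.14]. Speed limits (rad/s): [2.39, 2.39, 3.01, 3.14, 3.14, 3.14].

## Interface

Orientations are given as a 3x3 rotation matrix whose columns are the frame's x, y, z axes.
In Python, from rig import * gives the robot as it stands. Calls block until the motion is done:
- goto(position, orientation): joint-space move of the TCP to a pose.
- line_to(position, max_speed=0.15, frame=None, force_limit=None): straight line of the TCP; frame=None keeps the orientation; max_speed is the mean speed in m/s. With force_limit (N) it stops when the force on the tool has changed by that much, and returns True; else False.
- move_joints(angles): joint-space move.
- grip(opening, newtons=None): finger opening in m; newtons is the grip in N (None keeps the last); returns when the fingers have stopped.
- pause(seconds).
- ik(position, orientation): joint angles nearest the present ones, or None.
- state(): the state.
- capture(name): name is "side" or "top"; returns a dict with "frame" (480x640x3 uint8, blue, green, red), "camera_matrix" (3x3 intrinsics, pixels), "world_from_camera" (4x4, takes a point from camera to world coordinates). Camera axes: x right, y down, z forward; pixel columns grow to the right and rows downward; lengths in m; the calibration is good to about 2 mm. A picture is of the moment at which its call begins. There is no depth.
A pose or a line that the arm cannot do raises PlanningError and nothing moves.
- sign_off(): hands the job in; it is judged then, once.
The state is a dict: "clock": time; "joint_positions": joint angles; "dq": joint speeds; "tau": joint torques, N m; "ee_pos": TCP position; "tcp_rot": TCP orientation; "ft_force": force on the tool from outside, world axes, zero at the start; "moment": the same for the moment, N m; "finger_gap": finger opening in m; "finger_force": force on a finger pad.
Only numpy, scipy, OpenCV 4.12 (cv2) and the standard library are available. Lean on these libraries where they do the work, as an engineer would, in place of code of your own. Each camera call takes 0.05 s, during which the arm holds its last target. There are 200 camera calls.

## Task

Pick up the scraper block and use it to wipe all five loose white offcuts off the granite surface plate into the chip tray at its end, without touching them with the gripper. Leave the dial indicator stand and the steel block on the plate, and everything else on the bench, where they are. Then stand the scraper back upright where you found it and let go.

Things in the scene. Friction and masses are not known exactly. Their poses are not given: they have to be found in the camera images.
- plate: Dark granite surface plate, 250 (its x) x 400 (its y) mm, top face 50 mm above the mat; does not move. Origin: centre of its underside, on the mat, z up. It may be turned a few degrees; its +x edge is the one away from the robot.
- tray: Open sheet-metal chip tray, 250 (x) x 105 (y) mm outside, 40 mm high, 3 mm walls and floor, pushed against one end of the plate (either its +y or its -y end, 3 mm gap) with its axes parallel to the plate's and its rim 10 mm below the plate's top; does not move. Origin: centre of its underside, on the mat.
- scraper: Grey nylon scraper block with a rubber foot, standing upright on its foot on the mat, left or right of the plate. Foot and lower part 112 mm long (its y) x 26 mm thick (its x), up to 30 mm height; above that a hand grip 104 x 20 mm up to its top at 70 mm. 0.12 to 0.26 kg. Origin: centre of its underside; y runs along its length, z up.
- scraper_grip (a point): Middle of the scraper's hand grip, 50 mm above its underside; its axes are the scraper's. The grip is 20 mm thick here.
- chip_tee: White plastic offcut, tee-shaped, 46 x 34 mm, 12 mm thick, lying on the plate's rear half. Origin: centre of its underside. 10 to 20 g, like all the offcuts.
- chip_elbow: White plastic offcut, L-shaped, 42 x 38 mm, 12 mm thick, lying on the plate's rear half. Origin: centre of its underside.
- chip_stick: White plastic offcut, straight bar 56 x 14 mm, 13 mm thick, lying on the plate's front half. Origin: centre of its underside, x along it.
- chip_disc: White plastic offcut, 40 mm disc 11 mm thick with a stub to 36 mm from its centre along its x, lying on the plate's front half. Origin: centre of the disc's underside.
- chip_cross: White plastic offcut, cross-shaped, 48 x 40 mm, 12 mm thick, lying on the plate's front half. Origin: centre of its underside.
- stand: Dial indicator on a transfer stand, loose on the plate's rear half, 1.6 kg: grey base 75 (x) x 52 (y) x 28 mm, 14 mm column rising to 173 mm above the plate, 44 mm dial; all of it stays over the base. Bystander. Origin: centre of its underside.
- block: Steel setting block standing on its long narrow face, 75 (x) x 25 (y) mm and 50 mm high, with rows of holes, loose on the plate's rear half, 0.72 kg. Bystander. Origin: centre of its underside.
- case: Closed red gauge case 200 (x) x 98 (y) x 42 mm, loose on the mat at the other end of the plate. Bystander. Origin: centre of its underside.
- bottle: White bottle with a cap, 60 mm across, 130 mm high, standing on the mat on the side of the plate where the scraper is not. Bystander. Origin: centre of its underside.
- caliper: Digital caliper lying on the mat behind the plate, away from the robot, 236 mm long (its y), up to 16 mm high. Bystander. Origin: under the middle of its beam.
- loupe: Black bench loupe, 58 mm across, 36 mm high, on the mat towards the far left. Bystander. Origin: centre of its underside.
- moulding: White moulded housing 70 x 110 x 33 mm on the mat towards the far right (a finished part, not an offcut). Bystander. Origin: centre of its underside.
Mind the look-alikes: they are no part of the job. What is shaped like the chip_elbow but purple or yellow is not meant. What is meant by the chip_stick is not orange, and is the smaller of those in its own colour.

How it is judged:
On the way, in this order (a step that is already met when the one before it is completed fails the run):
1. the scraper is held over the plate (height (world z) of scraper above 0.045 m and y of scraper in the frame of plate between -0.24 and 0.24 m and x of scraper in the frame of plate between -0.17 and 0.17 m), for 0.1 s.
2. all five offcuts are in the chip tray (x of chip_tee in the frame of tray between -0.122 and 0.122 m and y of chip_tee in the frame of tray between -0.05 and 0.05 m and height (world z) of each of chip_tee, chip_elbow, chip_stick, chip_disc, chip_cross below 0.04 m and x of chip_elbow in the frame of tray between -0.122 and 0.122 m and y of chip_elbow in the frame of tray between -0.05 and 0.05 m and x of chip_stick in the frame of tray between -0.122 and 0.122 m and y of chip_stick in the frame of tray between -0.05 and 0.05 m and x of chip_disc in the frame of tray between -0.122 and 0.122 m and y of chip_disc in the frame of tray between -0.05 and 0.05 m and x of chip_cross in the frame of tray between -0.122 and 0.122 m and y of chip_cross in the frame of tray between -0.05 and 0.05 m), for 0.2 s.
At the end, for the whole second after the job is handed in: All five offcuts lie at rest inside the chip tray (below its rim); the scraper stands upright (within 0.1 rad), at rest and released, within 50 mm of where it stood at the start (all of step 2 and linear speed of each of chip_tee, chip_elbow, chip_stick, chip_disc, chip_cross, scraper below 0.02 m/s and distance of scraper from where it was at the start of the episode below 0.05 m and angle between scraper's own z axis and vertical below 0.1 rad); the robot touches nothing.
It fails at once if an offcut is touched by the gripper or the arm (contact force between any of the fingers, the arm and chip_tee above 0.5 N or contact force between any of the fingers, the arm and chip_elbow above 0.5 N or contact force between any of the fingers, the arm and chip_stick above 0.5 N or contact force between any of the fingers, the arm and chip_disc above 0.5 N or contact force between any of the fingers, the arm and chip_cross above 0.5 N).
It fails at once if something standing on the plate is shifted more than 8 mm (distance of any of stand, block from where it was at the start of the episode above 0.008 m).
It fails at once if a bystander on the mat is shifted more than 12 mm (distance of any of case, bottle, caliper, loupe, moulding from where it was at the start of the episode above 0.012 m).
It fails at once if the indicator stand or the bottle is tipped (angle between any of stand, bottle's own z axis and vertical above 0.15 rad).
It also fails if it takes over 72 s, if anything falls off the work surface, if the arm or the gripper's body presses on something with over 40 N, if the wrist force passes 120 N, or if a joint passes its speed limit or range.

## Working session

There is one attempt and no reset: what is moved stays moved. The work goes in short steps, each a Python script; the robot and the scene stay as the last script left them, time stands still between calls to the robot, and variables do not carry over. Pictures are saved under pics/ and viewed, at most 10 in all, crops included, and the job is handed in when it is done.

```bash
ls; mkdir -p pics; python3 - <<'E'
from rig import *
import cv2,numpy as np
for n in("top","side"):
    c=capture(n);cv2.imwrite(f"pics/{n}0.png",c["frame"]);np.savez(f"{n}0.npz",**c)
    print(n,c["camera_matrix"].tolist(),np.round(c["world_from_camera"],3).tolist())
print(state()["clock"])
E
```

```text
pics
top [[594.6260265965922, 0.0, 329.22113996813545], [0.0, 594.6260265965922, 235.49610637926688], [0.0, 0.0, 1.0]] [[0.02, -0.996, 0.085, 0.44], [-1.0, -0.021, -0.01, 0.015], [0.011, -0.085, -0.996, 1.352], [0.0, 0.0, 0.0, 1.0]]
side [[514.8645703894896, 0.0, 315.80595143633906], [0.0, 514.8645703894896, 243.14528008854847], [0.0, 0.0, 1.0]] [[0.999, -0.014, 0.046, 0.509], [-0.042, -0.704, 0.709, -0.758], [0.022, -0.71, -0.704, 0.818], [0.0, 0.0, 0.0, 1.0]]
0.1
```

View pics/top0.png

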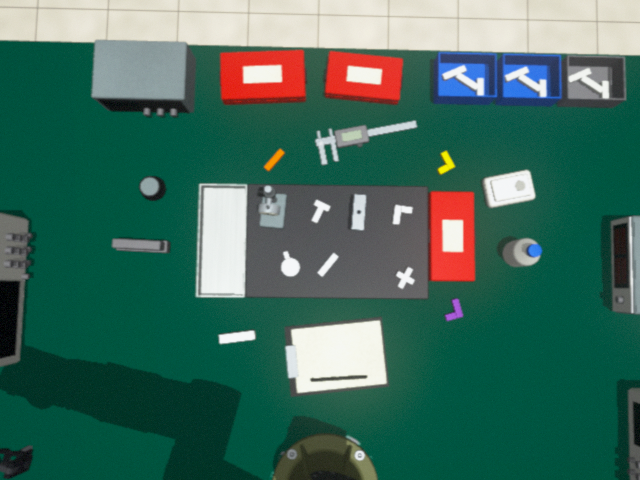

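View pics/side0.png

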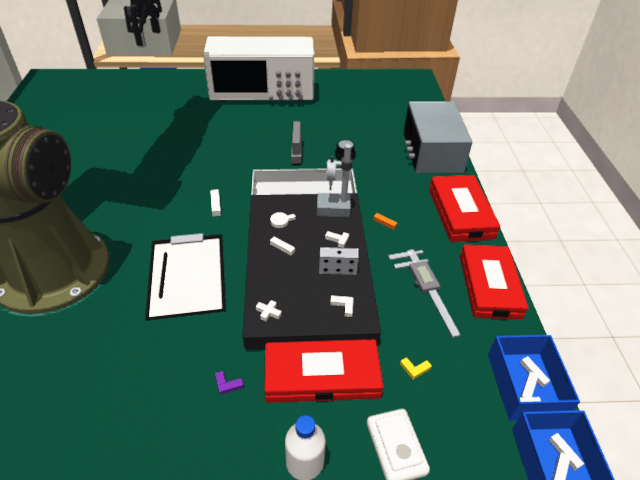

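The top view (image right = −y, down = −x) shows the tray at the plate's +y end (222,240). The scraper lies beyond it at (140,245). The tee (320,210) is between the stand (270,207) and the block (358,212), and the elbow (403,213) is on the −y side of the block. The disc (289,265), stick (327,265) and cross (405,278) are in the front lane. The side view agrees.

Next I'll measure positions.

```bash
cat >h.py <<'E'
import cv2,numpy as np
def ray(c,uv,z):
    uv=np.atleast_2d(np.array(uv,float));K=c["camera_matrix"];T=c["world_from_camera"]
    d=np.c_[uv,np.ones(len(uv))]@np.linalg.inv(K).T@T[:3,:3].T;o=T[:3,3]
    return (o+d*((z-o[2])/d[:,2])[:,None])[:,:2]
def blobs(m,amin):
    cs,_=cv2.findContours(m.astype(np.uint8),cv2.RETR_EXTERNAL,cv2.CHAIN_APPROX_NONE)
    return [k[:,0] for k in cs if cv2.contourArea(k)>amin]
def rect(p): # centre,size,angle in mm/deg
    (c,s,a)=cv2.minAreaRect((p*1000).astype(np.float32));return np.round(c,0),np.round(s,0),round(a,1)
def chips(c):
    f=c["frame"];m=(f.min(2)>170)
    out=[]
    for b in blobs(m,25):
        p=ray(c,b,0.062)
        out.append((b.mean(0).round(),p))
    return out
E
python3 - <<'E'
from h import *
c=dict(np.load("top0.npz"));f=c["frame"].astype(int);hsv=cv2.cvtColor(c["frame"],cv2.COLOR_BGR2HSV)
win=np.zeros(f.shape[:2],bool);win[175:305,190:485]=1
dark=(f.max(2)<75)&(f.max(2)-f.min(2)<20)&win
dark=cv2.morphologyEx(dark.astype(np.uint8),cv2.MORPH_CLOSE,np.ones((5,5)))
for b in blobs(dark,3000): print("plate",rect(ray(c,b,.05)),(cv2.boxPoints(cv2.minAreaRect((ray(c,b,.05)*1000).astype(np.float32)))).round().tolist())
for uv,p in chips(c):
    if 195<uv[0]<430 and 180<uv[1]<300: print("white",uv,rect(p),(p.min(0)*1e3).round(),(p.max(0)*1e3).round())
# scraper: nongreen grey in window, top at .07
g=(f[...,1]-f[...,2]<25)&(f.max(2)>70);g[:225]=0;g[262:]=0;g[:,:100]=0;g[:,180:]=0
for b in blobs(g,100): print("scraper",b.min(0),b.max(0),rect(ray(c,b,.05)))
cv2.imwrite("pics/crop0.png",cv2.resize(c["frame"][180:302,195:435],None,fx=3.3,fy=3.3,interpolation=cv2.INTER_CUBIC))
cv2.imwrite("pics/scr0.png",cv2.resize(c["frame"][225:265,100:180],None,fx=8,fy=8,interpolation=cv2.INTER_CUBIC))
E
```

```text
white [405. 278.] (array([ 462., -163.]), array([36., 43.]), 25.0) [ 440. -183.] [ 485. -144.]
white [327. 264.] (array([487.,   6.]), array([15., 56.]), 52.5) [464. -15.] [512.  26.]
white [289. 264.] (array([486.,  91.]), array([52., 38.]), 46.4) [463.  67.] [515. 106.]
white [400. 213.] (array([ 599., -155.]), array([39., 41.]), 81.7) [ 581. -177.] [ 621. -136.]
white [319. 210.] (array([602.,  28.]), array([34., 46.]), 64.5) [579.   5.] [628.  41.]
white [269. 207.] (array([613., 135.]), array([23., 29.]), 80.5) [599. 125.] [628. 149.]
white [359. 212.] (array([604., -60.]), array([24., 76.]), 86.6) [566. -74.] [641. -46.]
white [224. 245.] (array([536., 232.]), array([245.,  95.]), 0.6) [414. 184.] [659. 280.]
scraper [112 238] [167 252] (array([522., 417.]), array([122.,  27.]), 88.5)
```

View pics/crop0.png

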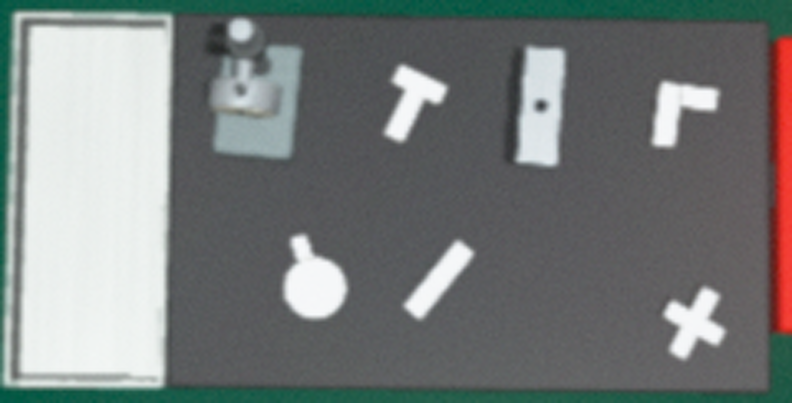

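View pics/scr0.png

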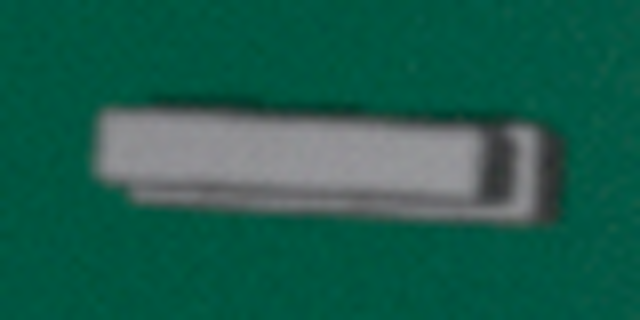

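The plate crop gives clean corners for the plate, the stand base, the block's top face and all the chips. The scraper's top face spans (100,108) to (476,200) in its crop.

```bash
python3 - <<'E'
from h import *
from rig import *
c=dict(np.load("top0.npz"))
# resize maps src u -> (u+.5)*s-.5
def q(n,pts,s,o,z):
    p=ray(c,(np.array(pts)+.5)/s-.5+np.array(o),z); print(n,(p*1e3).round().tolist(),rect(p))
o=(195,180)
q("plate",[(173,18),(770,23),(768,390),(165,387)],3.3,o,.05)
q("stand",[(228,43),(302,46),(292,158),(214,153)],3.3,o,.078)
q("block",[(525,47),(566,48),(558,165),(516,162)],3.3,o,.1)
q("scr",[(98,107),(478,124),(476,200),(97,184)],8,(100,225),.07)
s=state();print(s["tcp_rot"].round(2).tolist() if hasattr(s["tcp_rot"],"round") else s["tcp_rot"])
E
```

```text
plate [[659.0, 187.0], [665.0, -214.0], [419.0, -214.0], [413.0, 184.0]] (array([539., -15.]), array([246., 401.]), 0.8)
stand [[639.0, 146.0], [638.0, 98.0], [564.0, 103.0], [566.0, 153.0]] (array([602., 126.]), array([51., 75.]), 86.5)
block [[637.0, -47.0], [637.0, -74.0], [561.0, -70.0], [562.0, -43.0]] (array([600., -58.]), array([27., 76.]), 87.0)
scr [[534.0, 471.0], [532.0, 369.0], [511.0, 369.0], [514.0, 470.0]] (array([523., 420.]), array([103.,  21.]), 88.8)
[[-0.97, 0.24, -0.0], [0.24, 0.97, -0.0], [-0.0, -0.0, -1.0]]
```

Measured sizes match the spec: plate 246×401 mm, block 27×76, stand 51×75, scraper top 103×21. The gap between stand and block is about 143 mm, so the 112 mm scraper fits.

Plan: sweep the front lane, pull the elbow and tee forward, then sweep again. Reachability check first.

```bash
cat >>h.py <<'E'
def R(a): # tool x axis at yaw a (deg), pointing down
    a=np.radians(a);c,s=np.cos(a),np.sin(a)
    return np.array([[c,s,0],[s,-c,0],[0,0,-1.]])
E
python3 - <<'E'
from h import *
from rig import *
for n,p,As in [("pick",(.523,.42,.035),(-91.2,88.8)),("mid",(.47,.25,.2),(0,180)),("s0",(.48,-.207,.0875),(0,180)),("s1",(.48,.215,.0875),(0,180)),
  ("e0",(.64,-.15,.0875),(-90,90)),("e1",(.54,-.15,.0875),(-90,90)),("t0",(.647,.025,.0875),(-90,90)),("t1",(.548,.025,.15),(-90,90))]:
    for a in As:
        j=ik(np.array(p),R(a));print(n,a,None if j is None else np.round(j,2))
E
```

```text
pick -91.2 [ 0.68  0.55 -0.09  0.94  0.   -0.87]
pick 88.8 [ 0.68  0.55 -0.09  0.94  0.    2.27]
mid 0 [ 0.49  0.19 -0.21  1.17  0.   -2.65]
mid 180 [ 0.49  0.19 -0.21  1.17  0.    0.49]
s0 0 [-0.41  0.24 -0.41  0.92  0.    2.73]
s0 180 [-0.41  0.24 -0.41  0.92  0.   -0.41]
s1 0 [ 0.42  0.25 -0.4   0.92  0.   -2.72]
s1 180 [ 0.42  0.25 -0.4   0.92  0.    0.42]
e0 -90 [-0.23  0.48 -0.06  1.03  0.   -1.8 ]
e0 90 [-0.23  0.48 -0.06  1.03  0.    1.34]
e1 -90 [-0.27  0.31 -0.32  0.94  0.   -1.84]
e1 90 [-0.27  0.31 -0.32  0.94  0.    1.3 ]
t0 -90 [ 0.04  0.46 -0.09  1.02  0.   -1.53]
t0 90 [ 0.04  0.46 -0.09  1.02  0.    1.61]
t1 -90 [ 0.05  0.24 -0.26  1.07  0.   -1.53]
t1 90 [ 0.05  0.24 -0.26  1.07  0.    1.62]
```

```bash
python3 - <<'E'
from h import *
from rig import *
P=lambda *a:np.array(a)
goto(P(.523,.42,.14),R(88.8)); line_to(P(.523,.42,.035),.12)
grip(0.0,80); s=state(); print(s["finger_gap"],s["finger_force"],s["ee_pos"])
line_to(P(.523,.42,.2),.2); print(state()["finger_gap"])
goto(P(.46,.25,.2),R(180)); line_to(P(.48,-.207,.2),.3)
c=capture("side");cv2.imwrite("pics/hold.png",c["frame"]);print(state()["clock"],state()["ee_pos"],state()["ft_force"])
E
```

```text
0.016419718122344978 78.29295952571556 [0.52347744 0.4201051  0.03552677]
0.0164940969611144
7.5667 [ 0.47998093 -0.20590011  0.20003268] [ 0.33060361  0.2225677  -2.98844748]
```

View pics/hold.png

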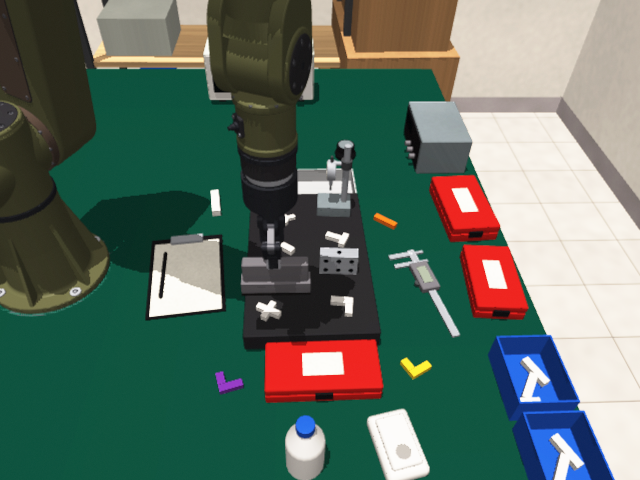

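The scraper is held level, with its length along x, at the −y end of the front lane (275,275). Nothing else has moved. Now the first sweep.

```bash
python3 - <<'E'
from h import *
from rig import *
P=lambda *a:np.array(a)
print(line_to(P(.48,-.207,.0875),.15,force_limit=15))
print(state()["ee_pos"],state()["ft_force"])
print(line_to(P(.479,.212,.0875),.12,force_limit=40))
print(state()["ee_pos"],state()["ft_force"])
line_to(P(.479,.18,.16),.2); line_to(P(.44,-.15,.2),.35)
c=capture("side");t=capture("top")
cv2.imwrite("pics/sw1.png",np.hstack([c["frame"][130:400,180:400],t["frame"][170:310,190:440].repeat(2,0)[:270].repeat(2,1)]))
print(state()["clock"])
E
```

```text
True
[ 0.47794875 -0.20561461  0.08550834] [-0.64494726  0.53011356  5.78432482]
False
[0.48354645 0.21365997 0.09099251] [ 2.08805451 -0.77200302 14.44050057]
13.7333
```

View pics/sw1.png

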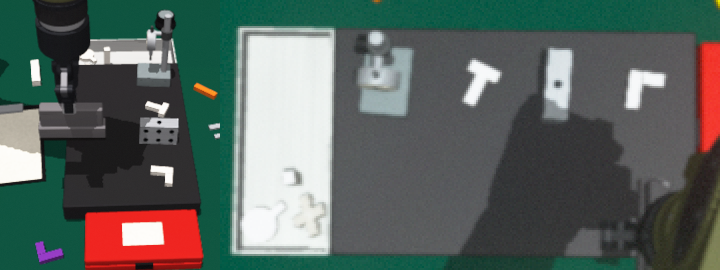

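The disc, cross and stick are in the tray; the stick seems to be standing on end at (290,178). The tee, elbow, stand and block have not moved. Now I'll pull the elbow and tee forward.

```bash
python3 - <<'E'
from h import *
from rig import *
P=lambda *a:np.array(a)
goto(P(.55,-.15,.2),R(90))
line_to(P(.643,-.15,.2),.25)
print(line_to(P(.643,-.15,.089),.15,force_limit=15),state()["ee_pos"],state()["ft_force"])
print(line_to(P(.548,-.15,.089),.1,force_limit=30),state()["ee_pos"])
line_to(P(.548,-.15,.2),.25); line_to(P(.649,.025,.2),.25)
print(line_to(P(.649,.025,.089),.12,force_limit=15),state()["ee_pos"],state()["ft_force"])
print(line_to(P(.548,.025,.089),.1,force_limit=30),state()["ee_pos"])
line_to(P(.548,.025,.2),.25)
goto(P(.45,.0,.2),R(180)); line_to(P(.45,-.21,.2),.3)
c=capture("side");t=capture("top")
cv2.imwrite("pics/pl.png",np.hstack([c["frame"][130:400,180:400],t["frame"][170:310,190:440].repeat(2,0)[:270].repeat(2,1)]))
print(state()["clock"])
E
```

```text
False [ 0.64358896 -0.15025778  0.09025028] [-0.57231227 -0.17459656 -1.97486727]
False [ 0.54872186 -0.15009168  0.08919434]
False [0.64972913 0.02491699 0.0899623 ] [ 0.06773684 -0.55375446 -1.79176393]
False [0.54875175 0.02500741 0.08917471]
24.4583
```

View pics/pl.png

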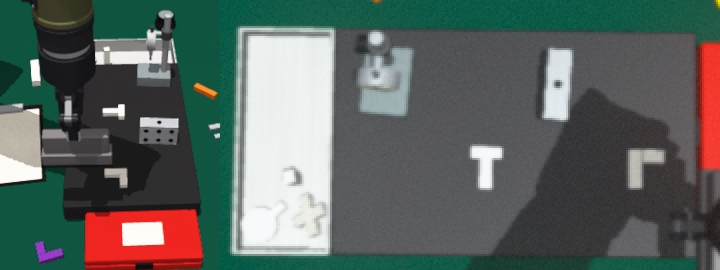

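Both chips are now in the lane: the tee at (487,167) and the elbow at (645,167), right panel. The stand and block are in place. Second sweep.

```bash
python3 - <<'E'
from h import *
from rig import *
P=lambda *a:np.array(a)
line_to(P(.487,-.207,.2),.2)
print(line_to(P(.487,-.207,.0885),.15,force_limit=15),state()["ee_pos"])
print(line_to(P(.485,.206,.0885),.12,force_limit=40),state()["ee_pos"],state()["ft_force"])
line_to(P(.485,.18,.16),.2); line_to(P(.44,-.1,.2),.35)
c=capture("side");t=capture("top")
a=cv2.resize(c["frame"][150:230,230:380],None,fx=4,fy=4);b=cv2.resize(t["frame"][175:305,190:290],None,fx=2.46,fy=2.46)
cv2.imwrite("pics/sw2.png",np.hstack([a[:,:540],b[:320,:]]) if b.shape[0]>=320 else np.hstack([a[:b.shape[0],:540],b]))
print(state()["clock"])
E
```

```text
False [ 0.4874878  -0.20728227  0.08938876]
False [0.48498167 0.20577399 0.08848216] [-0.18895972  1.37372787 -1.55555522]
30.875
```

View pics/sw2.png

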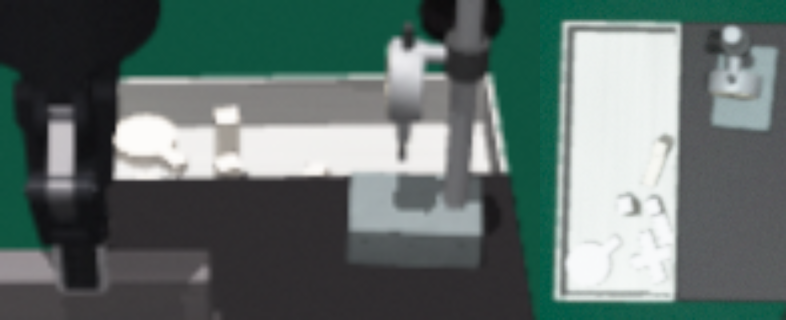

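Everything is off the plate and in the tray, but some pieces stand on edge. I want a closer look at their heights.

```bash
python3 - <<'E'
from h import *
from rig import *
t=capture("top");np.savez("t3.npz",**t)
g=cv2.resize(t["frame"][220:302,195:255],None,fx=7,fy=7,interpolation=cv2.INTER_CUBIC)
g=np.clip((g.astype(float)-150)*2.4,0,255).astype(np.uint8)
c=capture("side");a=cv2.resize(c["frame"][165:205,245:315],None,fx=5,fy=5,interpolation=cv2.INTER_CUBIC)
o=np.zeros((574,770,3),np.uint8);o[:,:420]=g;o[:200,420:770]=a;cv2.imwrite("pics/z.png",o)
E
```

```text
(no output)
```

View pics/z.png

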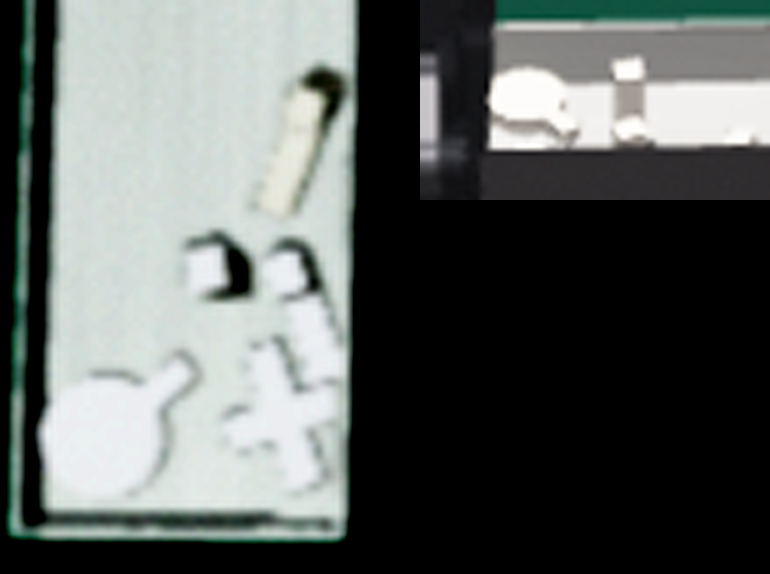

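The five pieces lie or stand inside the tray: the disc at (105,435), the cross at (285,420), the stick upright at (205,268), and the elbow and tee on edge at (300,310) and (295,145). The stick's centre is at about 31 mm and all of them are below the limit. Now I'll return the scraper.

```bash
python3 - <<'E'
from h import *
from rig import *
P=lambda *a:np.array(a)
line_to(P(.44,.22,.2),.3)
goto(P(.523,.42,.15),R(88.8)); line_to(P(.523,.42,.055),.15)
pause(.3);print(line_to(P(.523,.42,.034),.03,force_limit=5),state()["ee_pos"],state()["ft_force"])
grip(.085); print(state()["finger_gap"])
line_to(P(.523,.42,.2),.12); goto(P(.40,.50,.25),R(88.8)); pause(.5)
t=capture("top");c=capture("side")
o=np.zeros((480,800,3),np.uint8);o[:,:400]=cv2.resize(t["frame"][170:310,100:240],(400,480));o[:,400:]=cv2.resize(c["frame"][100:260,200:400],(400,480));cv2.imwrite("pics/end.png",o)
print(state()["clock"],state()["ft_force"])
E
```

```text
True [0.52290181 0.41964837 0.03552317] [-0.10501207  0.38009658  4.40938546]
0.08515887109865368
38.9417 [-0.23896719  0.0266749  -0.62890907]
```

View pics/end.png

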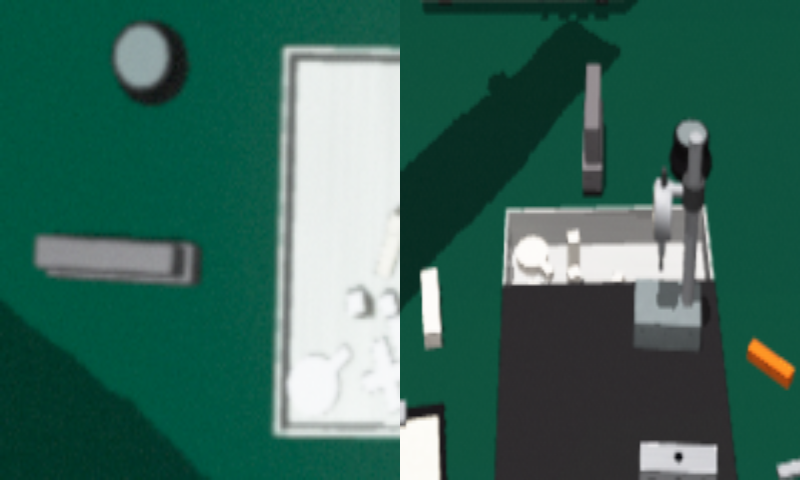

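The scraper stands upright at its original spot (left panel, 118,260). The plate is clear of chips and the robot touches nothing.

```bash
python3 -c "
from rig import *
print(sign_off())"
```

```text
the job is handed in; nothing more can be done
None
```

I handed the job in at about 39 s: the last pictures show all five offcuts in the chip tray (stick, elbow and tee on end or edge), the scraper released upright where it started, and the stand and block unmoved; no verdict was returned.

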